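# Unclamp a tested module and rack it on the empty sloped stand

### The job

The power module in the test jig has been tested: throw the jig's toggle clamp fully open, take the module out and lay it on the empty one of the two sloped stands, flat on the slope, lengthwise up it in the middle, with its lower end against the bottom lip. Set it down rather than dropping it, keep it off the bench and do not disturb the module on the other stand. Then swing the clamp fully shut again over the empty jig and let go.

Things in the scene. Friction and masses are not known exactly. Their poses are not given: they have to be found in the camera images.
- clamp_jig: Test jig, fixed: white base 120 mm (x) by 170 mm (y -79 to +91), top at z 18; black nest frame x +-41, y -15 to 71, top z 32; toggle clamp with red handle on the -y part, hinge along jig x, its uprights (x +-11, y -67 to -31) to z 57. Origin on the underside, z up. The clamped module lies on the nest frame, centred at about (0, 28), its axes parallel to the jig's within a few degrees.
- clamp_jig_lever (a joint): Lever angle, rad (handle and arm are one rigid piece): 0 shut on its stop, 0.2 on the module, 1.6 open on its stop. Turns about jig +x through clamp_hinge: opening moves the handle to jig -y and down to the bench, the arm up to vertical. Snaps over centre at about 0.7: drives itself shut below, open above; 0.2 to 0.35 N m brings it to centre from either end. A finger push does it.
- clamp_hinge (a point): Point on the clamp's hinge axis, mid-width, in the jig at (0, -44, 50) mm.
- clamp_handle (a point): Middle of the red handle (18 mm wide along the hinge, 17 mm thick, 70 mm long), 76 mm from the hinge axis; its outer end is 34 mm farther out. With the lever at 0 it is in the jig at (0, -70, 122) mm and the handle leans 24 degrees from vertical to the jig's -y. Turns with the lever.
- clamp_arm_end (a point): Top end of the 6 mm clamp spindle; its 14 mm round pad is 41 mm below. With the lever at 0 it is in the jig at (0, 28, 66) mm, spindle vertical; the arm (14 mm wide, upper side 10 mm below this point) runs from the hinge to 18 mm past the spindle. Fully open the arm stands up: this point is 71 mm above the hinge, spindle end pointing to jig -y. Turns with the lever.
- module_plate (a point): Tested power module, loose, 0.15 to 0.3 kg, clamped in the jig: aluminium plate 130 x 60 x 6 mm (x, y, z), a dark square brick on top at its -x end, a low black terminal strip and two small cans (tops 16 and 15 mm over the underside) at its +x end. This point: centre of the plate, 3 mm over its underside; z is square off the plate, brick side.
- module_brick (a point): Centre of the module's dark brick, 40 x 40 x 36 mm (module x, y, z), the place to grip it, across its y sides. It lies at x -42, y +6, z +21 mm from module_plate; the brick's foot is 6 mm and its top 42 mm over the module's underside.
- stand_empty_deck: Sloped deck of the empty stand: grey sheet 150 mm up the slope by 90 mm wide, rising away from the robot at 28 degrees. Origin on its surface, mid-width, under the middle of a module lying against the lip, 55 mm above the bench; x up the slope, y across, z square off it. A lip 12 mm high runs along the lower edge, inner face at x -65 mm; deck ends at x +85. No side rims.
- stand_full_deck: Deck of the other, identical stand, which already carries a module. The two stands stand side by side in either order.
- module_b_plate (a point): Plate centre of the second, identical module, loose, lying on the full stand against its lip; leave it there.
Mind the look-alikes: they are no part of the job. What is shaped like the part that bears module_plate but green is not meant.

How it is judged (in metres and radians):
On the way, in this order (a step that is already met when the one before it is completed fails the run):
1. the toggle clamp is thrown fully open (value of joint clamp_jig_lever above 1.4 rad), for 0.2 s.
2. the module is taken out of the jig (10 cm or more from where it lay), the clamp still open (distance of module_plate from where it was at the start of the episode above 0.1 m and value of joint clamp_jig_lever above 1 rad), for 0.1 s.
3. the module lies on the empty stand's slope against the lip, released and at rest (x of module_plate in the frame of stand_empty_deck between -0.008 and 0.01 m and y of module_plate in the frame of stand_empty_deck between -0.015 and 0.015 m and z of module_plate in the frame of stand_empty_deck between -0.002 and 0.008 m and angle between the z axis of module_plate and the z axis of stand_empty_deck, either way round below 0.1 rad and angle between the x axis of module_plate and the x axis of stand_empty_deck, either way round below 0.2 rad and contact force between the fingers and module below 0.2 N and linear speed of module below 0.02 m/s), for 0.2 s.
4. the clamp is shut over the empty nest (value of joint clamp_jig_lever below 0.1 rad), for 0.2 s.
At the end, for the whole second after the job is handed in: Module on the empty stand: flat on the slope (0.1 rad; plate centre -2 to 8 mm off the deck), lengthwise up it (0.2 rad, either end down), within 10 mm of the lip and 15 mm of mid-width, released, still; lever below 0.1 rad; other module moved under 20 mm (all of step 3 and value of joint clamp_jig_lever below 0.1 rad and distance of module_b_plate from where it was at the start of the episode below 0.02 m); the robot touches nothing.
It fails at once if the module on the full stand is moved more than 20 mm (distance of module_b_plate from where it was at the start of the episode above 0.02 m).
It fails at once if the module comes down on the bench (plate centre below 18 mm) (height (world z) of module_plate below 0.018 m).
It fails at once if the module is tipped more than 70 degrees (angle between module_plate's own z axis and vertical above 1.22 rad).
It fails at once if the module is dropped (moves faster than 0.7 m/s with no finger on it) (linear speed of module above 0.7 m/s and contact force between the fingers and module below 0.1 N).
It also fails if it takes over 56 s, if anything falls off the work surface, if the arm or the gripper's body presses on something with over 40 N, if the wrist force passes 120 N, or if a joint passes its speed limit or range.

### The arm

A 7-joint arm with a two-finger parallel gripper is mounted at the origin on a cart in front of the work surface, level with it; the furniture and walls round the work are solid. World frame = base frame: x ahead of the robot, y to its left, z up, the work surface at z = 0. Lengths are in mm, angles in rad, forces in N, time in s.
With the tool pointing down it reaches from about 400 to 875 mm from the base axis. Payload 4.4 kg.
Tool frame: the origin (TCP) lies on the centre line of the jaws, within the pads' length; the fingertips stand 25 mm ahead of it and the grasp point (between the pads) lies 6 mm ahead of it (ctrl.finger_overhang is the distance from the TCP to the fingertips, in mm); z points along the fingers, y is the line along which they close (so a half turn about z gives the same grasp; the last joint's range is limited). The gripper opens to 85 mm and grips with 20 to 120 N. Pads are 22 mm wide; open, the fingers measure 114 mm over their backs; the gripper's body (76 mm by 85 mm) begins 54 mm behind the grasp point. The pads swing forward as they close: fully open they stand 13 mm farther back than shut.
Start: joints at [-0.066, 0.628, 0.038, 1.517, -0.027, 0.996, -0.02], TCP at [650.013, 0.026, 256.313] pointing down, gripper open.
Joint ranges: [-3.06, 3.06], [-0.37, 2.12], [-1.25, 1.32], [0.18, 2.47], [-1.1, 4.24], [0.23, 1.98], [-2.94, 2.94]. Speed limits (rad/s): [2.57, 2.57, 3.14, 3.14, 3.14, 3.14, 3.14].

### API

Orientations are given as [roll, pitch, yaw] about the fixed x, y, z axes, in that order (R = Rz(yaw) Ry(pitch) Rx(roll)).
In Python, from cell import ctrl gives the robot as it stands. The module is installed in compiled form; this text tells all that it offers.
- The arm moves only by the tool play_rows, never from a script. Its argument "targets" is a list of rows, each a list of 5 numbers: the closure, from 0 (fully open) to 1 (shut), then the shift along the tool's x, y, z in cm, then the turn about the tool's z in degrees. In form: [[gripper, dx, dy, dz, spin], ...]. A call has 1 to 10 rows; each row is the pose to reach, as a shift and turn from the pose commanded when the call began, along the tool's axes at that moment; what a row does not reach only later rows make up. A row lasts 1/10 s, in which the tool goes at most 50 mm and 8.59 degrees, less where a joint would pass 70% of its speed; a pose out of reach is approached as far as the arm can. A call with a gripper value outside its range is refused whole. The fingers move at their own pace and stop on an object; the grip force is fixed at half the most. Time passes only in rows, so rows that repeat a pose let the fingers close. It gives the time, the measured TCP pose, the force, the opening and the grip force at its end, in the units of the state.
- ctrl.read_state(): the state, without advancing time (a new reading comes with each control period).
- ctrl.get_image(name): name is "scene" or "side" or "wrist"; returns (picture, depth): 480x640x3 uint8, red, green, blue; 480x640 float32, mm along the optical axis (not along the pixel's ray), 0 where there is no reading.
- ctrl.calibration(name): a dict with "vfov" (degrees; the focal length in pixels is half the picture's height over the tangent of half this angle, whatever the lens; pixels are square), "cx", "cy" (the principal point, pixels), "k1" (the pictures are not rectified: a ray, as slopes to the right and down, at radius r is drawn at 1 + k1 r^2 times it, then the intrinsics apply), "extrinsics" (4x4, takes a point from camera to world coordinates); the wrist camera has in their place "mount" (4x4, takes a point from camera to tool coordinates, whose origin is the TCP and whose axes are the flange's). Camera axes: x right, y down, z forward; pixel columns grow to the right and rows downward; lengths in mm; the calibration is good to about 2 mm. A picture is of the moment at which its call begins: read the wrist's pose just before it. calibration takes no time and is no camera call.
- ctrl.finish_job(): hands the job in; it is judged then, once.
Trained networks look in the newest picture that a camera, given by its name, has taken for a name from the list of things; names that differ only in an ending like _2 or _b are one class to them, and where a whole thing is asked for, a point or a joint stands for the part that bears it (a point fixed in the world has none). Each returns a list of dicts, best first, with "confidence" (0 to 1); they miss things now and then, are a little off and sometimes report something else, mostly with a low value. They report only what shows in the picture. A call takes as long as a camera call. They do not tell look-alikes from the thing itself.
- ctrl.search_frame(camera, name): "bbox" ([left, top, right, bottom] in pixels, round what is visible of it).
- ctrl.trace(camera, name): "pixels" (480x640 bool, what is visible of it) and "bbox" ([left, top, right, bottom] in pixels, round what is visible of it).
The state is a dict: "clock": time; "qpos": joint angles; "qd": joint speeds; "tau": joint torques, N m; "eef_pos": TCP position; "tool_rot": TCP orientation; "force": force on the tool from outside, world axes, zero at the start; "torque": the same for the moment, N m; "width": finger opening in mm; "gripper_force": force on a finger pad.
Only numpy, scipy, OpenCV 4.12 (cv2) and the standard library are available. Lean on these libraries where they do the work, as an engineer would, in place of code of your own. Each camera call takes 0.05 s, during which the arm holds its last target. There are 200 camera calls.

## Working session

There is one attempt and no reset: what is moved stays moved. The work goes in short steps, Python scripts to look and compute and a tool call to move; the robot and the scene stay as the last step left them, time stands still between calls to the robot, and variables do not carry over. Pictures are saved under pics/ and viewed, at most 10 in all, crops included, and the job is handed in when it is done.

Besides the shell and the picture viewer there is one more tool, called after ">>>" as a command line: name --pt "numbers of a row" for each row, then --argument value for the rest. play_rows: Moves the arm, as the interface text tells. Its arguments: {"type":"object","properties":{"targets":{"type":"array"}},"required":["targets"]}

```bash
mkdir -p pics; cat > h.py <<'E'
import numpy as np, cv2
from cell import ctrl
from scipy.spatial.transform import Rotation as R
def toolT():
    s=ctrl.read_state(); T=np.eye(4); T[:3,:3]=R.from_euler('xyz',s['tool_rot']).as_matrix(); T[:3,3]=s['eef_pos']; return T
def shot(cam):
    T=toolT(); im,d=ctrl.get_image(cam); c=ctrl.calibration(cam)
    E=np.array(c['extrinsics']) if 'extrinsics' in c else T@np.array(c['mount'])
    f=240/np.tan(np.radians(c['vfov'])/2)
    K=np.array([[f,0,c['cx']],[0,f,c['cy']],[0,0,1]])
    return im,d,K,c['k1'],E
def cloud(d,K,k1,E):
    v,u=np.mgrid[0:480,0:640]
    x=(u-K[0,2])/K[0,0]; y=(v-K[1,2])/K[1,1]
    xd,yd=x.copy(),y.copy()
    for _ in range(8):
        s=1+k1*(x*x+y*y); x,y=xd/s,yd/s
    P=np.stack([x*d,y*d,d],-1)@E[:3,:3].T+E[:3,3]
    P[d<=0]=np.nan
    return P
def save(n,im): cv2.imwrite('pics/'+n,im[...,::-1])
E
python3 - <<'E'
from h import *
for n in ['scene','side']:
    im,d,K,k1,E=shot(n); save(n+'0.png',im); P=cloud(d,K,k1,E); np.savez(n+'0.npz',im=im,P=P)
    print(n,K[0,0],k1,E.round(2).tolist())
    for t in ['clamp_jig','clamp_jig_lever','module_plate','stand_empty_deck','stand_full_deck','module_brick','clamp_handle']:
        print(t,[(r['bbox'],round(r['confidence'],2)) for r in ctrl.search_frame(n,t)])
print(ctrl.read_state())
E
```

```text
scene 470.9788694013435 0.014376313923398398 [[-0.61, -0.43, 0.67, -219.34], [-0.79, 0.34, -0.51, 700.52], [-0.01, -0.84, -0.55, 756.05], [0.0, 0.0, 0.0, 1.0]]
clamp_jig [([339.5, 193.4, 401.4, 275.8], 0.8)]
clamp_jig_lever [([364.7, 191.4, 387.1, 245.5], 0.69)]
module_plate [([204.2, 339.0, 267.7, 370.9], 0.97), ([340.0, 232.2, 390.5, 260.2], 0.8)]
stand_empty_deck [([205.3, 251.9, 265.6, 313.5], 0.97)]
stand_full_deck [([254.4, 228.3, 309.9, 285.9], 0.87), ([202.9, 248.6, 265.8, 311.4], 0.43)]
module_brick [([345.0, 232.2, 390.6, 262.1], 0.79), ([204.7, 338.8, 265.3, 371.2], 0.74)]
clamp_handle [([363.7, 193.4, 388.4, 248.6], 0.62)]
side 460.7790118174585 -0.07850292643024988 [[0.85, -0.24, 0.48, 139.41], [-0.53, -0.38, 0.75, -545.9], [-0.0, -0.89, -0.45, 474.34], [0.0, 0.0, 0.0, 1.0]]
clamp_jig [([324.4, 261.4, 467.3, 354.8], 0.58)]
clamp_jig_lever [([367.3, 259.5, 462.5, 310.2], 0.88), ([338.2, 269.6, 408.7, 326.1], 0.5)]
module_plate [([194.7, 197.0, 226.5, 235.7], 0.97), ([338.4, 266.9, 408.7, 323.8], 0.77)]
stand_empty_deck [([263.6, 172.4, 333.7, 223.2], 0.73)]
stand_full_dec
[... 168 characters left out ...]
lamp_handle []
{'clock': 0.8, 'qpos': array([-0.06578691,  0.62838141,  0.03848684,  1.51738577, -0.02702407,
        0.9963369 , -0.02004286]), 'qd': array([ 0.00245901,  0.00132171,  0.00157931, -0.00090333,  0.00029446,
       -0.00116434,  0.00220083]), 'tau': array([-4.62701246e-04, -5.63209641e+01,  1.22572839e+00, -1.93775868e+01,
        1.10378105e-02,  1.69174898e-03, -7.36319166e-07]), 'eef_pos': array([6.50010191e+02, 3.20333440e-02, 2.56329795e+02]), 'tool_rot': array([ 3.14158750e+00, -6.54403371e-05,  1.57071326e+00]), 'force': array([-0.50367531, -0.29012853,  0.30161293]), 'torque': array([0.00352044, 0.02662373, 0.03419411]), 'gripper_force': 0.0, 'width': 85.4808585550545}
```

```bash
python3 - <<'E'
import cv2
a=cv2.imread('pics/scene0.png')[160:400,180:460]; cv2.imwrite('pics/sc.png',cv2.resize(a,None,fx=2.5,fy=2.5,interpolation=3))
a=cv2.imread('pics/side0.png')[150:380,180:500]; cv2.imwrite('pics/si.png',cv2.resize(a,None,fx=2.5,fy=2.5,interpolation=3))
E
```

```text
(no output)
```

View pics/sc.png

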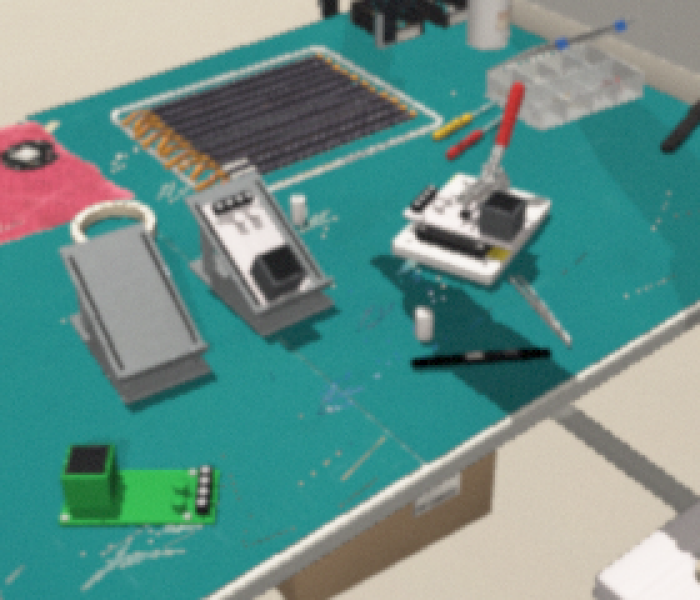

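View pics/si.png

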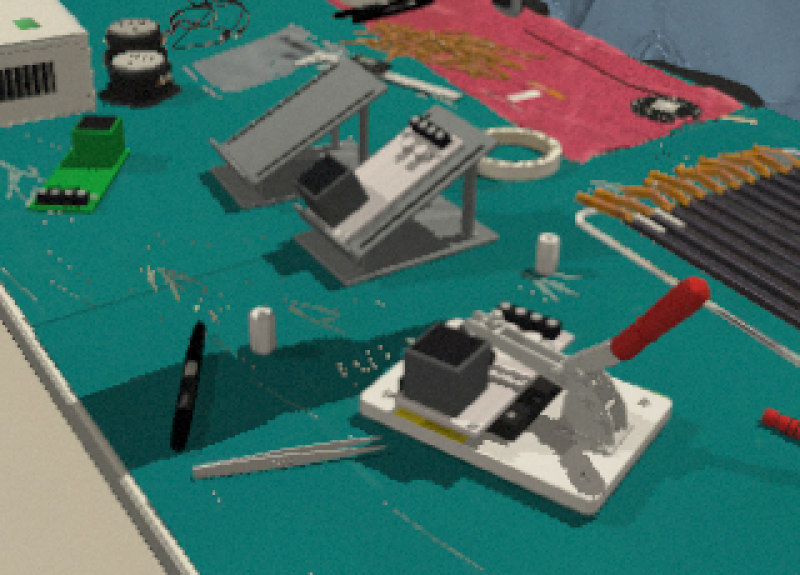

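The scene picture shows the empty stand at px (235,283), the full stand at (283,258) and the jig with its red handle at (370,240). The green look-alike is at (235,355). The side picture agrees.

```bash
cat > m.py <<'E'
from h import *
def hsv(im): return cv2.cvtColor(im,cv2.COLOR_RGB2HSV).astype(int)
for n,jb in [('scene',(335,185,405,280)),('side',(320,255,470,358))]:
    z=np.load(n+'0.npz'); im,P=z['im'],z['P']; H=hsv(im)
    v,u=np.mgrid[0:480,0:640]
    box=(u>jb[0])&(u<jb[2])&(v>jb[1])&(v<jb[3])
    teal=(H[...,0]>75)&(H[...,0]<100)&(H[...,1]>90)
    print(n,'bench z',np.nanmedian(P[...,2][teal&box]))
    red=box&((H[...,0]<8)|(H[...,0]>172))&(H[...,1]>140)
    red&=P[...,2]>40
    Q=P[red]; print('red',len(Q),Q.mean(0).round(1),Q.min(0).round(),Q.max(0).round())
    b=box&~teal&(abs(P[...,2]-18)<4); Q=P[b]
    if len(Q)>20:
        r=cv2.minAreaRect(Q[:,:2].astype(np.float32)); print('base',len(Q),r)
    dark=box&(im.max(-1)<90)&(abs(P[...,2]-74)<5); Q=P[dark]
    if len(Q)>10: print('bricktop',len(Q),Q.mean(0).round(1),cv2.minAreaRect(Q[:,:2].astype(np.float32)))
    ctrl.get_image(n)
    for t in ['stand_empty_deck','stand_full_deck','module_plate']:
        for r in ctrl.trace(n,t):
            m=r['pixels']; m=cv2.erode(m.astype(np.uint8),np.ones((3,3)))>0
            Q=P[m]; Q=Q[~np.isnan(Q[:,0])]
            if len(Q)<30: continue
            c=np.median(Q,0); 
            g=Q
            for _ in range(6):
                c=g.mean(0); nn=np.linalg.svd(g-c,full_matrices=False)[2][2]; nn*=np.sign(nn[2]); e=abs((Q-c)@nn); g=Q[e<4]
            print(t,round(r['confidence'],2),np.array(r['bbox']).round(),len(Q),len(g),'c',c.round(1),'n',nn.round(3),'tilt',np.degrees(np.arccos(nn[2])).round(1), 'az',np.degrees(np.arctan2(-nn[1],-nn[0])).round(1))
            np.savez(f'{n}_{t}_{int(r["bbox"][0])}.npz',Q=Q,g=g,c=c,nn=nn)
E
python3 m.py; ls *.npz
```

```text
scene bench z -1.555486781091929
red 106 [ 581.2 -168.4  116.3] [ 568. -187.   86.] [ 595. -147.  147.]
base 668 ((636.2798461914062, -231.8255615234375), (139.16014099121094, 512.5435791015625), 30.99345588684082)
bricktop 130 [497.7 -79.1  72.7] ((499.36529541015625, -81.20513916015625), (40.03105545043945, 40.31499481201172), 18.561433792114258)
stand_empty_deck 0.73 [204. 251. 264. 312.] 1936 1773 c [619.6 302.7  57.7] n [-0.463  0.049  0.885] tilt 27.8 az -6.0
stand_full_deck 0.64 [253. 228. 310. 289.] 402 344 c [639.9 138.9  65.9] n [-0.468  0.017  0.884] tilt 27.9 az -2.1
module_plate 0.91 [204. 336. 266. 372.] 1373 305 c [426.9 406.3   6.9] n [-0.414  0.134  0.9  ] tilt 25.8 az -17.9
module_plate 0.68 [339. 233. 392. 259.] 593 185 c [528.3 -64.4  49.9] n [0.012 0.627 0.779] tilt 38.8 az -91.1
module_plate 0.3 [254. 231. 310. 287.] 310 260 c [642.7 141.2  67.3] n [-0.468  0.017  0.884] tilt 27.9 az -2.1
side bench z -0.3200710036015266
red 493 [ 579.7 -178.6  117.9] [ 569. -199.   82.] [ 595. -153.  147.]
base 2139 ((552.3787841796875, -93.67269897460938), (122.70030975341797,
[... 210 characters left out ...]
4. 224.] 1146 1125 c [618.6 295.5  58.3] n [-0.462  0.063  0.884] tilt 27.8 az -7.7
stand_full_deck 0.63 [300. 191. 378. 254.] 477 453 c [636.4 121.3  65.3] n [-0.468  0.024  0.884] tilt 27.9 az -3.0
module_plate 0.96 [339. 267. 411. 325.] 1612 555 c [519.3 -93.2  50.1] n [ 0.27  -0.665  0.696] tilt 45.9 az 112.1
module_plate 0.86 [194. 196. 231. 236.] 717 169 c [428.9 378.3  12.3] n [-0.115 -0.086  0.99 ] tilt 8.2 az 36.8
scene0.npz
scene_module_plate_204.npz
scene_module_plate_253.npz
scene_module_plate_339.npz
scene_stand_empty_deck_203.npz
scene_stand_full_deck_253.npz
side0.npz
side_module_plate_194.npz
side_module_plate_338.npz
side_stand_empty_deck_265.npz
side_stand_full_deck_300.npz
```

```bash
python3 - <<'E'
from h import *
print(ctrl.finger_overhang)
print(np.array(ctrl.calibration('wrist')['mount']).round(2).tolist())
for n in ['scene','side']:
    key={'scene':'scene_stand_empty_deck_203','side':'side_stand_empty_deck_265'}[n]
    z=np.load(key+'.npz'); g,c,nn=z['g'],z['c'],z['nn']
    P=np.load(n+'0.npz')['P'].reshape(-1,3); im=np.load(n+'0.npz')['im'].reshape(-1,3)
    q=P[(abs((P-c)@nn)<3)&(np.linalg.norm(P-c,axis=1)<120)&(P[:,2]>12)]
    up=np.array([-nn[0],-nn[1],0]);up/=np.linalg.norm(up); ux=up-nn*(up@nn); ux/=np.linalg.norm(ux); uy=np.cross(nn,ux)
    ab=np.stack([(q-c)@ux,(q-c)@uy],1).astype(np.float32)
    (a,b),sz,ang=cv2.minAreaRect(ab); print(n,len(q),(a,b),sz,ang,'centre',(c+a*ux+b*uy).round(1),'azi',np.degrees(np.arctan2(ux[1],ux[0])))
    print('pct',np.percentile(ab,[1,99],axis=0))
E
```

```text
25.0
[[0.0, -0.97, -0.26, 64.94], [1.0, 0.0, 0.0, 0.04], [-0.0, -0.26, 0.97, -116.27], [0.0, 0.0, 0.0, 1.0]]
scene 1799 (-0.6964340209960938, -37.590362548828125) (164.31431579589844, 155.32151794433594) 89.43280029296875 centre [615.  265.4  57.4] azi -6.0438276779276245
pct [[-76.76004211 -46.19148888]
 [ 74.89471344  43.44275894]]
side 1343 (0.9806060791015625, -31.607452392578125) (153.8137664794922, 168.92405700683594) 0.5378981828689575 centre [615.2 264.1  58.8] azi -7.729351268330292
pct [[-70.91006973 -40.94333015]
 [ 75.12088989  49.43464348]]
```

>>> play_rows --pt "1 -2 -1 0 8" --pt "1 -4 -2 0 16" --pt "1 -6 -3 1 24" --pt "1 -8 -4.5 2 32" --pt "1 -10 -6 3 40" --pt "1 -12 -7 4 48" --pt "1 -14.4 -7.8 5 56" --pt "1 -14.4 -7.8 5.6 64" --pt "1 -14.4 -7.8 5.6 69" --pt "1 -14.4 -7.8 5.6 69"

```text
clock: 2.2
eef_pos: [572.0, -144.0, 200.1]
tool_rot: [-3.142, 0.0, 0.366]
force: [0.7, -0.1, -0.3]
width: -0.3
gripper_force: 0.0
```

>>> play_rows --pt "1 0 0 3 0" --pt "1 0 0 6 0" --pt "1 0 0 6.9 0" --pt "1 0 0.8 6.9 0" --pt "1 0 1.6 7.2 0" --pt "1 0 2.4 7.6 0" --pt "1 0 3.2 8.1 0" --pt "1 0 4 8.7 0" --pt "1 0 4.6 9.2 0" --pt "1 0 5.2 9.5 0"

```text
clock: 3.2
eef_pos: [591.4, -194.3, 105.5]
tool_rot: [3.139, -0.001, 0.366]
force: [-1.6, 1.0, 0.2]
width: -0.1
gripper_force: 0.2
```

```bash
python3 - <<'E'
from h import *
im,d,K,k1,E=shot('side'); save('side1.png',cv2.resize(im[180:400,250:520],None,fx=2.2,fy=2.2))
E
```

```text
(no output)
```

View pics/side1.png

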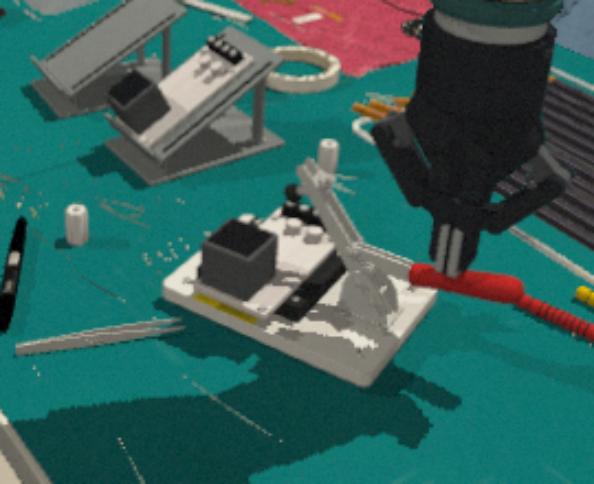

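>>> play_rows --pt "1 0 0.5 0.8 0" --pt "1 0 1 1.6 0" --pt "1 0 1.5 2.4 0" --pt "1 0 1.5 2.4 0" --pt "1 0 1.5 2.4 0" --pt "1 0 1.5 0 0" --pt "1 0 1.5 -5 0" --pt "1 0 1.5 -9 0" --pt "0.3 0 0 -13 0" --pt "0 -2 -6 -13 0"

```text
clock: 4.25
eef_pos: [564.7, -158.5, 241.6]
tool_rot: [3.129, -0.013, 0.363]
force: [0.4, 1.4, 0.2]
width: 28.3
gripper_force: 0.0
```

```bash
python3 - <<'E'
from h import *
im,d,K,k1,E=shot('side'); P=cloud(d,K,k1,E); np.savez('side2.npz',im=im,P=P)
H=cv2.cvtColor(im,cv2.COLOR_RGB2HSV).astype(int)
v,u=np.mgrid[0:480,0:640]
O=np.array([554.6,-99.3]);a=np.radians(21.1);A=np.array([[np.cos(a),np.sin(a)],[-np.sin(a),np.cos(a)]])
J=np.concatenate([(P[...,:2]-O)@A.T,P[...,2:]],-1)
m=((H[...,0]<8)|(H[...,0]>172))&(H[...,1]>140)&(abs(J[...,0])<25)&(J[...,1]<-60)&(J[...,1]>-170)
print(m.sum(),np.nanmin(J[m],0),np.nanmax(J[m],0),np.nanmean(J[m],0))
im,d,K,k1,E=shot('wrist'); P=cloud(d,K,k1,E); np.savez('w2.npz',im=im,P=P); save('w2.png',im)
print(ctrl.read_state()['eef_pos'])
for t in ['module_plate','module_brick']:print([(r['bbox'],r['confidence']) for r in ctrl.search_frame('wrist',t)])
E
```

```text
522 [  -9.78488965 -145.471845      5.06528494] [  5.67129616 -78.10457767 252.86173568] [  -3.66720289 -114.30941661   26.3975977 ]
[ 554.49215588 -147.66335597  235.66939869]
[([187.2, 113.3, 278.8, 284.6], 0.55)]
[([190.9, 111.4, 275.0, 283.4], 0.61)]
```

View pics/w2.png

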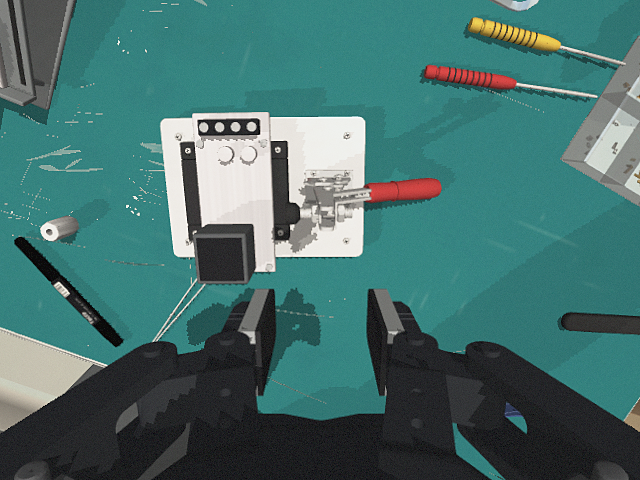

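The wrist picture shows the clamp open, with the handle flat at px (400,190). The module lies free in the nest, its brick at (225,255). Next I measure the brick.

```bash
cat > b.py <<'E'
from h import *
def brick(P,im,box,z0,tol=6):
    v,u=np.mgrid[0:480,0:640]
    m=(u>box[0])&(u<box[2])&(v>box[1])&(v<box[3])&(im.max(-1)<130)&(abs(P[...,2]-z0)<tol)
    m=cv2.morphologyEx(m.astype(np.uint8),cv2.MORPH_OPEN,np.ones((3,3)))>0
    Q=P[m]; print('brick',m.sum(),np.median(Q,0).round(1),cv2.minAreaRect(Q[:,:2].astype(np.float32)))
if __name__=='__main__':
    z=np.load('w2.npz'); im,P=z['im'],z['P']; v,u=np.mgrid[0:480,0:640]
    brick(P,im,(180,210,275,295),74)
    m=(u>185)&(u<280)&(v>100)&(v<280)&(im.min(-1)>150)&(abs(P[...,2]-38)<5)
    Q=P[m]; print('plate',np.median(Q,0),cv2.minAreaRect(Q[:,:2].astype(np.float32)))
    m=(im.min(-1)>150)&(abs(P[...,2]-18)<4)&(u>150)&(u<375)&(v>100)&(v<270)
    Q=P[m]; print('base',np.median(Q,0),cv2.minAreaRect(Q[:,:2].astype(np.float32)))
    print(np.nanmedian(P[350:360,200:215,2]),toolT().round(3).tolist())
E
python3 b.py
```

```text
brick 2652 [505.  -85.1  73.1] ((503.65985107421875, -84.55166625976562), (39.70018768310547, 39.525367736816406), 21.316492080688477)
plate [553.60416642 -74.25655731  36.68333339] ((545.2898559570312, -70.97616577148438), (129.97496032714844, 74.1802749633789), 17.38614273071289)
base [ 579.17891908 -122.37985311   16.73529325] ((554.2281494140625, -93.08291625976562), (119.7249755859375, 170.03656005859375), 21.633895874023438)
262.96735369277803 [[0.933, 0.36, 0.0, 558.43], [0.36, -0.933, 0.001, -152.275], [0.001, -0.001, -1.0, 235.903], [0.0, 0.0, 0.0, 1.0]]
```

```bash
python3 - <<'E'
from h import *
from b import brick
print(toolT()[:3,3])
im,d,K,k1,E=shot('wrist'); P=cloud(d,K,k1,E)
brick(P,im,(170,200,290,300),74)
print(toolT().round(3).tolist())
E
```

```text
[ 558.43045642 -152.27517717  235.90265759]
brick 2655 [505.1 -85.   73.2] ((503.939208984375, -84.79251861572266), (39.92374038696289, 40.36537551879883), 20.556257247924805)
[[0.933, 0.359, 0.001, 559.2], [0.359, -0.933, -0.0, -153.579], [0.001, 0.001, -1.0, 235.803], [0.0, 0.0, 0.0, 1.0]]
```

>>> play_rows --pt "0 -1.5 -4 2 0" --pt "0 -2.7 -8.4 5 0" --pt "0 -2.7 -8.4 9 0" --pt "0 -2.7 -8.4 13 0" --pt "0 -2.7 -8.4 13 0" --pt "0 -2.7 -8.4 13 0"

```text
clock: 5.1
eef_pos: [504.1, -86.3, 105.3]
tool_rot: [3.141, 0.001, 0.365]
force: [-0.0, -0.0, 0.3]
width: 85.3
gripper_force: 0.0
```

>>> play_rows --pt "0 0 -0.1 2 0" --pt "0 0 -0.1 3.6 0" --pt "0 0 -0.1 3.6 0" --pt "1 0 -0.1 3.6 0" --pt "1 0 -0.1 3.6 0" --pt "1 0 -0.1 3.6 0" --pt "1 0 -0.1 3.6 0" --pt "1 0 -0.1 3.6 0" --pt "1 0 -0.1 3.6 0" --pt "1 0 -0.1 3.6 0"

```text
clock: 6.1
eef_pos: [503.8, -84.1, 70.7]
tool_rot: [3.141, -0.002, 0.367]
force: [-1.5, 0.4, 9.6]
width: 39.1
gripper_force: 59.7
```

>>> play_rows --pt "0.4 0 0 0 0" --pt "0.4 0 0 0 0" --pt "0.4 0 0 -0.8 0" --pt "0.4 0 0 -0.8 0" --pt "1 0 0 -0.8 0" --pt "1 0 0 -0.8 0" --pt "1 0 0 -0.8 0" --pt "1 0 0 -0.8 0" --pt "1 0 0 -0.8 0"

```text
clock: 7.0
eef_pos: [503.5, -84.3, 78.0]
tool_rot: [3.141, -0.001, 0.367]
force: [-1.5, -0.1, 8.3]
width: 38.5
gripper_force: 60.0
```

>>> play_rows --pt "1 0 0 -1 0" --pt "1 0 0 -3 0" --pt "1 0 0 -6 0" --pt "1 0 0 -10 0" --pt "1 0 0 -14 0" --pt "1 0 0 -17 0" --pt "1 0 0 -17 0" --pt "1 0 0 -17 0"

```text
clock: 7.8
eef_pos: [502.8, -83.9, 247.4]
tool_rot: [-3.141, -0.0, 0.367]
force: [-0.4, 0.4, -3.4]
width: 38.6
gripper_force: 61.0
```

```bash
python3 - <<'E'
from h import *
im,d,K,k1,E=shot('side'); save('side3.png',cv2.resize(im[100:400,220:560],None,fx=2,fy=2))
s=ctrl.read_state(); print(s['eef_pos'],s['force'],s['torque'],s['width'])
E
```

```text
[502.13448881 -83.73797621 246.4376141 ] [-0.46637423  0.29240914 -3.45250326] [ 0.00223563  0.01831156 -0.0089222 ] 38.64827312108425
```

View pics/side3.png

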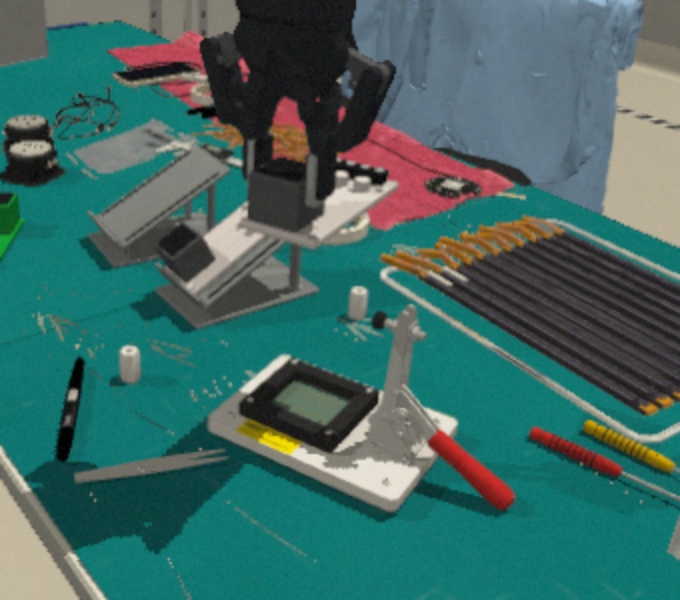

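>>> play_rows --pt "1 1 -2 0 2" --pt "1 3 -5 0 5" --pt "1 5 -9 0 8" --pt "1 7.4 -13 0 12" --pt "1 9.8 -17 0 16" --pt "1 12.2 -21 0 20" --pt "1 14.6 -25 0 23" --pt "1 16.8 -29 0 26" --pt "1 19 -32.5 0 27.8" --pt "1 20.2 -34.7 0 27.8"

```text
clock: 8.85
eef_pos: [565.7, 316.5, 244.0]
tool_rot: [3.141, 0.004, -0.115]
force: [0.7, 0.2, -1.8]
width: 38.9
gripper_force: 60.9
```

>>> play_rows --pt "1 0 0 0 0" --pt "1 0 0 0 0" --pt "1 0 0 0 0"

```text
clock: 9.15
eef_pos: [567.0, 310.0, 246.0]
tool_rot: [3.139, 0.002, -0.121]
force: [0.4, -0.5, -2.3]
width: 39.0
gripper_force: 61.0
```

```bash
cat > w.py <<'E'
from h import *
im,d,K,k1,E=shot('wrist'); P=cloud(d,K,k1,E); save('w4.png',im); np.savez('w4.npz',im=im,P=P)
print(ctrl.read_state()['eef_pos'],ctrl.read_state()['tool_rot'])
v,u=np.mgrid[0:480,0:640]
O=np.array([611.4,301.4,55.]); a=np.radians(-6.8)
ux=np.array([.883*np.cos(a),.883*np.sin(a),.4695]);uy=np.array([-np.sin(a),np.cos(a),0]);n=np.cross(ux,uy)
D=(P-O)@np.stack([ux,uy,n],1)
near=(abs(D[...,2])<10)&(abs(D[...,0])<110)&(abs(D[...,1])<70)
Q=P[near]; c=Q.mean(0)
for _ in range(5):
    c=Q.mean(0); nn=np.linalg.svd(Q-c,full_matrices=False)[2][2]; nn*=np.sign(nn[2]); Q=P[near]; Q=Q[abs((Q-c)@nn)<2.5]
print('fit',len(Q),nn.round(3),'az',np.degrees(np.arctan2(-nn[1],-nn[0])),'tilt',np.degrees(np.arccos(nn[2])))
DQ=(Q-O)@np.stack([ux,uy,n],1)
print('offset n',DQ[:,2].mean(), 'x pct',np.percentile(DQ[:,0],[.5,99.5]),'y pct',np.percentile(DQ[:,1],[.5,99.5]))
for lo in range(-60,90,20):
    s=DQ[(DQ[:,0]>lo)&(DQ[:,0]<lo+20)]
    if len(s)>20: print(lo,len(s),np.percentile(s[:,1],[1,99]).round(1))
E
python3 w.py
```

```text
[567.33668246 309.98746813 246.4857207 ] [ 3.13962384e+00  1.26383374e-03 -1.21310109e-01]
fit 137 [-0.469  0.146  0.871] az -17.244009651938086 tilt 29.432774453323063
offset n -7.05162552184241 x pct [-109.6785189   85.3257259] y pct [44.762798   69.80788814]
```

View pics/w4.png

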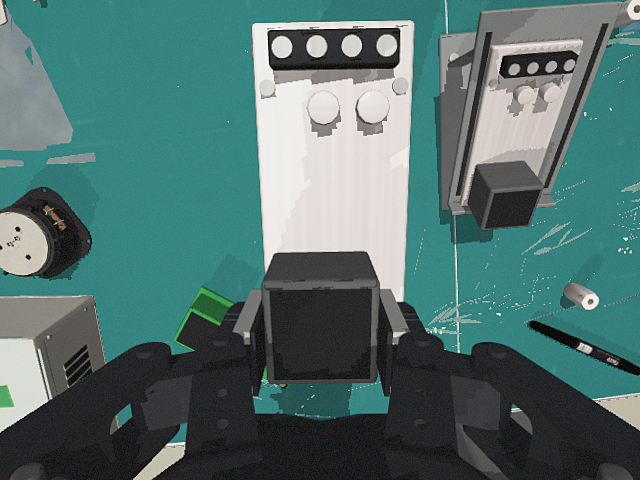

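```bash
python3 - <<'E'
from h import *
im,d,K,k1,E=shot('wrist'); T=toolT(); P=cloud(d,K,k1,E)
v,u=np.mgrid[0:480,0:640]
m=(u>258)&(u<412)&(v>110)&(v<250)&(im.min(-1)>140)&(abs(P[...,2]-206)<25)
Q=(P[m]-T[:3,3])@T[:3,:3]
c=Q.mean(0)
for _ in range(4):
    c=Q.mean(0); n=np.linalg.svd(Q-c,full_matrices=False)[2][2]; n*=-np.sign(n[2]); Q=Q[abs((Q-c)@n)<2]
print('plate in tool',len(Q),c.round(1),n.round(3),Q[:,0].max(),np.percentile(Q[:,1],[.5,99.5]))
m=(u>255)&(u<390)&(v>240)&(v<390)&(im.max(-1)<90)
Q=(P[m]-T[:3,3])@T[:3,:3]; Q=Q[(Q[:,2]<12)&(Q[:,2]>-5)&(abs(Q[:,1])<22)]; print('bricktop',len(Q),Q.mean(0),np.percentile(Q,[1,99],axis=0))
m=(u>250)&(u<420)&(v>15)&(v<250)&(P[...,2]>190)
Q=(P[m]-T[:3,3])@T[:3,:3];r=cv2.minAreaRect(Q[:,:2].astype(np.float32));print(r)
print(T.round(3).tolist())
E
```

```text
plate in tool 19044 [47.4  6.4 42. ] [ 0.002  0.    -1.   ] 75.51109159394592 [-22.60985506  36.05969926]
bricktop 11768 [1.53214542 1.27417042 5.25515558] [[-18.54487031 -18.13612934  -3.52295968]
 [ 20.31296214  20.969122    10.96740368]]
((63.65678405761719, 6.450641632080078), (60.47478103637695, 87.66301727294922), 89.05113220214844)
[[0.993, -0.121, -0.001, 567.5], [-0.121, -0.993, -0.001, 310.195], [-0.001, 0.001, -1.0, 246.867], [0.0, 0.0, 0.0, 1.0]]
```

>>> play_rows --pt "1 -0.2 -0.3 3 0" --pt "1 -0.2 -0.3 6 0" --pt "1 -0.2 -0.3 9 0" --pt "1 -0.2 -0.3 10 0" --pt "1 -0.2 -0.3 10 0" --pt "1 -0.2 -0.3 10 0" --pt "1 -0.2 -0.3 10 0"

```text
clock: 9.95
eef_pos: [567.1, 315.5, 149.2]
tool_rot: [-3.14, -0.003, -0.119]
force: [-0.6, -0.0, -2.7]
width: 38.7
gripper_force: 60.9
```

```bash
python3 - <<'E'
from h import *
for n in ['scene','side']:
    im,d,K,k1,E=shot(n); P=cloud(d,K,k1,E); np.savez(n+'5.npz',im=im,P=P)
    save(n+'5.png',im)
a=cv2.imread('pics/scene5.png')[170:330,170:330]; b=cv2.imread('pics/side5.png')[110:270,230:390]
cv2.imwrite('pics/c5.png',np.hstack([cv2.resize(x,(400,400),interpolation=3) for x in(a,b)]))
T=toolT();print(T.round(3).tolist(),ctrl.read_state()['force'])
E
```

```text
[[0.993, -0.118, 0.002, 566.715], [-0.118, -0.993, 0.001, 315.67], [0.002, -0.002, -1.0, 148.888], [0.0, 0.0, 0.0, 1.0]] [-0.26796562 -0.53106147 -3.49277591]
```

View pics/c5.png

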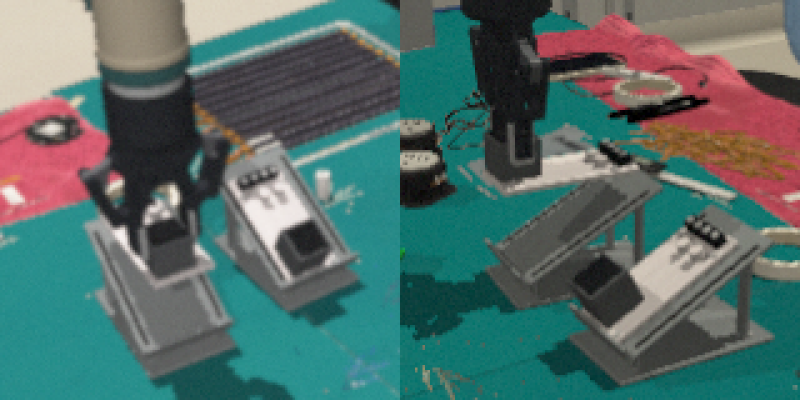

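>>> play_rows --pt "1 -0.1 0.2 0.7 0" --pt "1 -0.1 0.2 1.4 0" --pt "1 -0.1 0.2 1.9 0" --pt "1 -0.1 0.2 2.3 0" --pt "1 -0.1 0.2 2.7 0" --pt "1 -0.1 0.2 3.1 0" --pt "1 -0.1 0.2 3.1 0"

```text
clock: 10.75
eef_pos: [560.7, 314.9, 115.4]
tool_rot: [3.141, 0.008, -0.117]
force: [-8.9, 2.1, 4.7]
width: 38.9
gripper_force: 62.0
```

>>> play_rows --pt "1 0.2 0 0.3 0" --pt "1 0.3 0 0.6 0" --pt "1 0.4 0 0.9 0" --pt "1 0.4 0 1.2 0" --pt "1 0.4 0 1.5 0" --pt "1 0.4 0 1.8 0" --pt "1 0.4 0 1.8 0"

```text
clock: 11.45
eef_pos: [561.6, 314.9, 96.4]
tool_rot: [3.14, 0.014, -0.116]
force: [-13.5, 2.6, 2.9]
width: 38.7
gripper_force: 63.7
```

```bash
cat > dk.py <<'E'
from h import *
im,d,K,k1,E=shot('wrist'); T=toolT(); P=cloud(d,K,k1,E); np.savez('wl.npz',im=im,P=P)
v,u=np.mgrid[0:480,0:640]
O=np.array([611.4,301.4,55.]); a=np.radians(-6.8)
ux=np.array([.883*np.cos(a),.883*np.sin(a),.4695]);uy=np.array([-np.sin(a),np.cos(a),0]);n=np.cross(ux,uy)
B=np.stack([ux,uy,n],1)
D=(P-O)@B
m=(im.min(-1)>140)&(D[...,0]>-20)&(D[...,0]<80)&(abs(D[...,1])<45)&(D[...,2]>0)&(D[...,2]<80)
m=cv2.morphologyEx(m.astype(np.uint8),cv2.MORPH_OPEN,np.ones((3,3)))>0
Q=D[m]
for _ in range(4):
    c=Q.mean(0); nn=np.linalg.svd(Q-c,full_matrices=False)[2][2]; nn*=np.sign(nn[2]); Q=Q[abs((Q-c)@nn)<2]
print('plate in deck frame',len(Q),c.round(1),nn.round(3),'angle',np.arccos(nn[2]).round(3),'x',np.percentile(Q[:,0],[.5,99.5]).round(1),'y',np.percentile(Q[:,1],[.5,99.5]).round(1),cv2.minAreaRect(Q[:,:2].astype(np.float32)))
print(T[:3,3].round(1),ctrl.read_state()['force'].round(1))
E
python3 dk.py
```

```text
plate in deck frame 18491 [ 7.6  1.6 14. ] [0.153 0.003 0.988] angle 0.154 x [-18.8  47.5] y [-28.9  29.7] ((15.141700744628906, 0.3789634704589844), (59.82218551635742, 70.25949096679688), 89.97434997558594)
[561.7 314.9  96.6] [-11.4   2.5   4.3]
```

>>> play_rows --pt "1 0.2 0 0.2 0" --pt "1 0.4 0 0.4 0" --pt "1 0.4 0 0.7 0" --pt "1 0.4 0 1.0 0" --pt "1 0.4 0 1.3 0" --pt "1 0.4 0 1.3 0"

```text
clock: 12.1
eef_pos: [568.0, 313.9, 83.8]
tool_rot: [3.141, 0.009, -0.117]
force: [-9.6, 1.0, 2.6]
width: 38.6
gripper_force: 64.8
```

```bash
python3 dk.py
```

```text
plate in deck frame 18488 [11.4  2.3  5.6] [0.016 0.003 1.   ] angle 0.016 x [-18.3  52.5] y [-29.   29.6] ((19.339393615722656, 0.2871379852294922), (59.881675720214844, 78.42680358886719), 89.99290466308594)
[568.1 313.9  84. ] [-8.7  1.9  1.2]
```

>>> play_rows --pt "1 -0.2 0 0.15 0" --pt "1 -0.4 0 0.25 0" --pt "1 -0.6 0 0.35 0" --pt "1 -0.8 0 0.45 0" --pt "1 -0.8 0 0.45 0" --pt "1 -0.8 0 0.45 0"

```text
clock: 12.75
eef_pos: [565.8, 313.4, 81.3]
tool_rot: [-3.141, -0.002, -0.119]
force: [1.8, 0.8, 4.4]
width: 38.9
gripper_force: 65.1
```

```bash
python3 dk.py
```

```text
plate in deck frame 18752 [9.5 1.5 4.9] [0.002 0.002 1.   ] angle 0.003 x [-18.6  50.5] y [-29.7  28.8] ((20.44251251220703, -0.5373058319091797), (59.78114700317383, 80.7029800415039), 89.98382568359375)
[565.7 313.4  81.3] [0.3 0.4 4.1]
```

>>> play_rows --pt "1 -0.2 0 0.1 0" --pt "1 -0.4 0 0.2 0" --pt "1 -0.6 0 0.3 0" --pt "1 -0.8 0 0.45 0" --pt "1 -0.8 0 0.45 0" --pt "1 -0.8 0 0.45 0"

```text
clock: 13.4
eef_pos: [559.8, 313.7, 77.9]
tool_rot: [-3.14, -0.006, -0.12]
force: [4.6, -0.9, 9.9]
width: 38.6
gripper_force: 65.8
```

```bash
python3 dk.py
```

```text
plate in deck frame 17427 [6.  1.  4.7] [-0.002  0.003  1.   ] angle 0.004 x [-19.2  43.6] y [-30.3  28.3] ((15.878047943115234, -1.3047523498535156), (59.97835922241211, 72.06957244873047), 89.26058959960938)
[559.7 313.7  77.9] [ 4.5 -1.5  9. ]
```

>>> play_rows --pt "1 -0.2 0 0.1 0" --pt "1 -0.4 0 0.2 0" --pt "1 -0.4 0 0.2 0" --pt "1 -0.4 0 0.2 0"

```text
clock: 13.85
eef_pos: [559.5, 313.7, 77.9]
tool_rot: [-3.139, -0.014, -0.121]
force: [9.2, -3.3, 15.5]
width: 39.0
gripper_force: 66.4
```

>>> play_rows --pt "1 0.5 0 -0.5 0" --pt "1 0.5 0 -0.5 0" --pt "0.6 0.5 0 -0.5 0" --pt "0.3 0.5 0 -0.5 0" --pt "0 0.5 0 -0.5 0" --pt "0 0.5 0 -0.5 0" --pt "0 0.5 0 -0.5 0"

```text
clock: 14.55
eef_pos: [556.5, 314.5, 78.6]
tool_rot: [3.141, 0.002, -0.118]
force: [0.7, -0.9, -0.3]
width: 85.2
gripper_force: 0.0
```

>>> play_rows --pt "0 0 0 -2 0" --pt "0 0 0 -4 0" --pt "0 0 0 -8 0" --pt "0 0 0 -12 0" --pt "0 0 0 -17 0" --pt "0 0 0 -17 0" --pt "0 0 0 -17 0"

```text
clock: 15.25
eef_pos: [557.7, 314.7, 250.4]
tool_rot: [-3.14, -0.001, -0.118]
force: [0.2, -0.0, -0.4]
width: 85.6
gripper_force: 0.0
```

```bash
python3 dk.py; python3 - <<'E'
import numpy as np,cv2
cv2.imwrite('pics/wl.png',np.load('wl.npz')['im'][...,::-1])
E
```

```text
plate in deck frame 5087 [11.9  0.6  3.8] [-0.008  0.002  1.   ] angle 0.009 x [-19.6  64.5] y [-30.6  28.3] ((23.119117736816406, -1.2523174285888672), (59.74586486816406, 86.21039581298828), 89.9834976196289)
[556.8 314.5 248.8] [-0.9  0.1 -0.5]
```

View pics/wl.png

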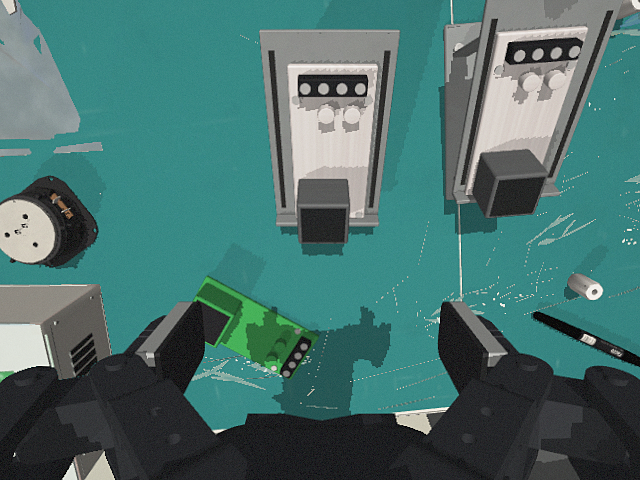

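>>> play_rows --pt "1 0.8 4 0 -8" --pt "1 1.6 8 0 -16" --pt "1 2.4 13 0 -24" --pt "1 3.2 17.5 0 -32" --pt "1 4.1 22 0 -40" --pt "1 5 26.5 0 -48" --pt "1 6 31 0 -56" --pt "1 6.8 35.5 0 -64" --pt "1 7.5 40 0 -72" --pt "1 7.8 42 0 -80"

```text
clock: 16.3
eef_pos: [583.4, -117.6, 247.3]
tool_rot: [-3.138, 0.003, 1.277]
force: [0.0, -0.1, -0.3]
width: -0.1
gripper_force: 0.0
```

>>> play_rows --pt "1 0 0 0 -8" --pt "1 0 0 0 -16" --pt "1 0 0 0 -24" --pt "1 0 0 0 -32" --pt "1 0 0 0 -38" --pt "1 0 0 0 -38" --pt "1 0 0 0 -38"

```text
clock: 17.0
eef_pos: [584.5, -111.7, 247.9]
tool_rot: [-3.139, -0.002, 1.938]
force: [-0.2, -0.0, 0.8]
width: -0.2
gripper_force: 0.0
```

```bash
cat > j.py <<'E'
from h import *
T=toolT(); a=np.radians(21.3); O=np.array([555.5,-99])
A=np.array([[np.cos(a),np.sin(a)],[-np.sin(a),np.cos(a)]])
print('jig',A@(T[:2,3]-O),T[2,3],'yaw',np.degrees(np.arctan2(T[1,0],T[0,0])),ctrl.read_state()['qpos'].round(2),ctrl.read_state()['force'])
E
python3 j.py
```

```text
jig [ 22.42079006 -22.40793558] 247.88286025120166 yaw 111.06107171121552 [ 0.17  0.56 -0.05  1.68  0.03  0.9   0.48] [-0.22548546 -0.02098178  0.76662008]
```

>>> play_rows --pt "1 -3.4 -1.1 0 0" --pt "1 -6.8 -2.2 0 0" --pt "1 -6.8 -2.2 3 0" --pt "1 -6.8 -2.2 7 0" --pt "1 -6.8 -2.2 11 0" --pt "1 -6.8 -2.2 12.3 0" --pt "1 -6.8 -2.2 12.3 0" --pt "1 -6.8 -2.2 12.3 0"

```text
clock: 17.8
eef_pos: [590.4, -183.4, 127.4]
tool_rot: [3.14, 0.001, 1.94]
force: [-0.3, 0.4, 0.5]
width: 0.0
gripper_force: 0.0
```

```bash
python3 j.py
```

```text
jig [  1.86757967 -91.34077546] 127.4344257652212 yaw 111.17649863684959 [ 0.28  0.74 -0.04  1.72  0.05  0.68  0.58] [-0.30299353  0.42795653  0.51218217]
```

>>> play_rows --pt "1 1.2 -0.1 0 0" --pt "1 2.4 -0.1 0 0" --pt "1 3.6 -0.1 0 0" --pt "1 4.8 -0.1 0 0" --pt "1 6 -0.1 0 0" --pt "1 7 -0.1 0 0" --pt "1 8 -0.1 0 0" --pt "1 9 -0.1 0 0" --pt "1 9.8 -0.1 0 0" --pt "1 9.8 -0.1 0 0"

```text
clock: 18.8
eef_pos: [552.8, -89.5, 127.1]
tool_rot: [3.14, -0.001, 1.944]
force: [1.1, 0.6, -0.1]
width: 0.5
gripper_force: 0.0
```

```bash
python3 j.py; python3 - <<'E'
from h import *
im,d,K,k1,E=shot('side'); save('side7.png',cv2.resize(im[180:400,250:520],None,fx=2.2,fy=2.2))
E
```

```text
jig [0.95751673 9.80163051] 127.13448490022483 yaw 111.36972361581563 [ 0.13  0.68 -0.03  1.89  0.03  0.58  0.45] [ 1.06302104  0.60045278 -0.13425242]
```

View pics/side7.png

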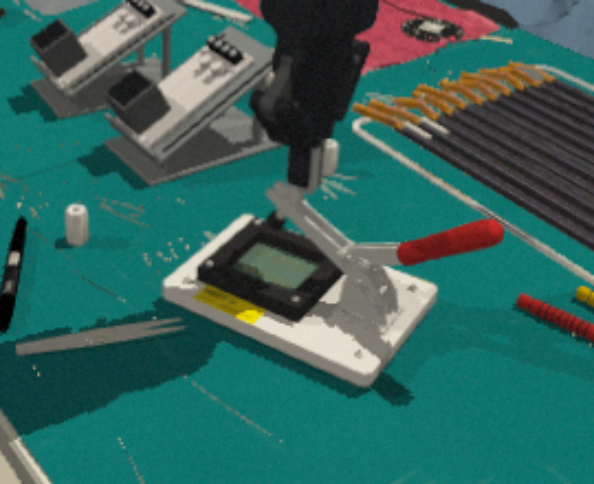

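>>> play_rows --pt "1 0.8 0 0.3 0" --pt "1 1.6 0 0.8 0" --pt "1 1.6 0 1.2 0" --pt "1 1.6 0 1.2 0" --pt "1 1.6 0 1.2 0" --pt "1 1.6 0 0 0" --pt "1 1.6 0 -4 0" --pt "1 1.6 0 -9 0" --pt "1 1.6 0 -12 0" --pt "1 1.6 0 -12 0"

```text
clock: 19.85
eef_pos: [550.4, -78.1, 252.1]
tool_rot: [3.132, 0.005, 1.94]
force: [0.8, 0.6, -0.3]
width: 0.0
gripper_force: 0.0
```

>>> play_rows --pt "1 4 0 0 0" --pt "1 7 0 0 0" --pt "1 7 0 0 0" --pt "1 7 0 0 0" --pt "1 7 0 0 0"

```text
clock: 20.35
eef_pos: [522.2, -13.4, 246.3]
tool_rot: [-3.142, 0.001, 1.939]
force: [-0.1, -0.6, -0.3]
width: 0.0
gripper_force: 0.0
```

```bash
python3 j.py; python3 - <<'E'
from h import *
im,d,K,k1,E=shot('side'); P=cloud(d,K,k1,E)
save('side8.png',cv2.resize(im[140:380,220:520],None,fx=2.4,fy=2.4))
H=cv2.cvtColor(im,cv2.COLOR_RGB2HSV).astype(int)
a=np.radians(21.3); O=np.array([555.5,-99]);A=np.array([[np.cos(a),np.sin(a)],[-np.sin(a),np.cos(a)]])
J=np.concatenate([(P[...,:2]-O)@A.T,P[...,2:]],-1)
m=((H[...,0]<8)|(H[...,0]>172))&(H[...,1]>140)&(abs(J[...,0])<25)&(J[...,1]<-40)&(J[...,1]>-170)&(J[...,2]<170)
Q=J[m]; c=Q.mean(0); v=np.linalg.svd(Q-c,full_matrices=False)[2][0]; print(m.sum(),c,'lever',np.arctan2(abs(v[1]),abs(v[2]))-np.radians(24), Q[:,2].max())
E
```

```text
jig [ 0.09314004 91.88818585] 246.31259707244132 yaw 111.1179833822231 [-0.01  0.46 -0.03  1.88  0.02  0.8   0.32] [-0.14912714 -0.63510392 -0.30136115]
481 [ -6.49876668 -71.19937519 123.67140076] lever 0.010872143539644386 154.85197388636726
```

View pics/side8.png

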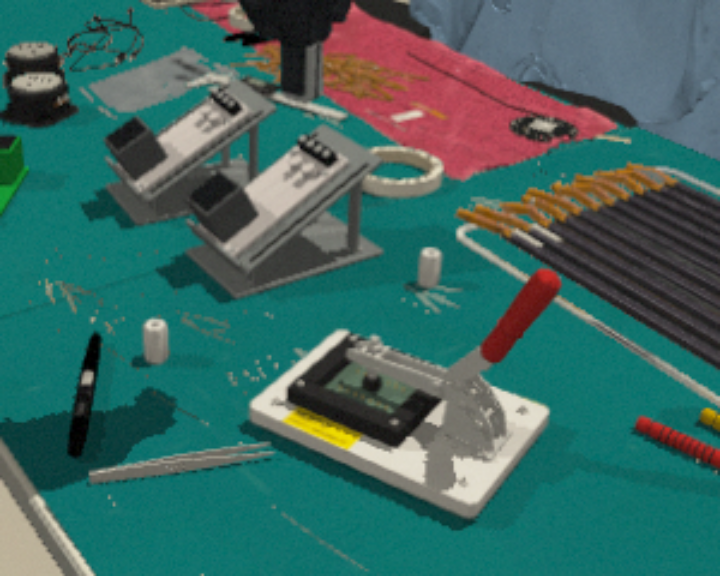

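The side picture shows the clamp shut over the empty nest, with the handle at px (520,310) and a measured lever angle of about 0.01 rad. Both modules lie flat on their stands, and the arm is clear of everything.

```bash
python3 -c "
from cell import ctrl
print(ctrl.finish_job())"
```

```text
the job is handed in; nothing more can be done
None
```

The job is handed in, though the hand-in call gave no verdict: in the last pictures the module lies flat, near mid-width, on the previously empty stand, pushed down until it stopped at the lip, the clamp is shut at about 0.01 rad over the empty jig, the other module shows no visible movement, and the arm is clear.

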